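# Refit a gas hob's collar and control knob, and hold the knob pressed in

### The job

The table-top gas hob has been cleaned: slip its sealing collar down over the bare valve spindle until it sits flat on the hob's glass and let go of it, then turn the control knob so that the flat in its bore meets the flat of the spindle and push it fully home. Go on pressing the knob down against the valve's spring, as one does for lighting, and finish still gripping it and holding it pressed all the way in. Leave the other kitchen things where they stand.

Things in the scene. Friction and masses are not known exactly. Their poses are not given: they have to be found in the camera images.
- hob: Fixed table-top gas hob, 240 x 290 mm (its x, y), flat dark glass top 75 mm above the worktop. Origin: centre of its underside; x to its back edge, y to its left, z up. Burner and cast pan support (177 mm square, top 36 mm above the glass) on the left; its nearest bar runs 61 mm left of the valve spindle, which stands near the front right corner at x -50, y -108 mm.
- seat (a point): Point on the valve axis in the plane of the hob's glass; axes as the hob's. A fixed round brass bush, 18 mm across and 6 mm high with a bevelled top, stands round this axis on the glass and the collar's bore fits over it.
- spindle_tip (a point): Centre of the top of the bare upright valve spindle, 40 mm above the glass when released; moves with it. Axes as the hob's: the flat faces +x (hob's back edge; a fine white tick on the glass lies on that side). Spindle 12 mm diameter, D-shaped over its upper 24 mm, flat 2.5 mm from the axis, top edge bevelled 1.5 mm. It cannot turn; it slides down 5 mm when pressed.
- spindle (a joint): How far the spindle is pressed in, m: 0 released, 0.005 at its stop. The spring needs about 3 N to start and 7 N at the stop.
- collar: Loose sealing collar, a plain flat metal ring with a rubber foot: 46 mm outside diameter, bore 21 mm right through, 13 mm high, 50 g. Origin: centre of its underside, z up. Lies flat on the worktop; same whichever way it is turned. Home: flat on the glass round the brass bush, its origin at point seat.
- knob: Loose black knob, 45 g, upright, bore down. Round body 42 mm diameter, 22 mm high; on its flat top a grip bar along x, 12 mm thick, 14 mm high, sides parallel from x -16 to 12 mm, tapered nose over the rim to x +25. Origin: centre of its underside, z up. D bore from below: 19 mm deep, 13.2 mm across, flat on the +x (nose) side 3.1 mm from the axis, mouth bevelled 2 mm.
- knob_nose (a point): End of the knob's nose, 25 mm from its axis along +x, 30 mm above its underside. The nose must point along spindle_tip's +x for the knob to go on (about 6 degrees either way pass). Fully home the spindle's tip meets the bore's end: the knob's underside is then 21 mm above the glass, 16 mm with the spindle at its stop.
- mug: White mug, 83 mm across without its handle, 93 mm high, bystander. Origin at its underside.
- egg_timer: Round white kitchen timer, 63 mm across, 51 mm high, bystander. Origin at its underside.
- teaspoon: Teaspoon lying on the worktop, 130 mm long, 11 mm high, bystander. Origin at its underside.
- lemon: Lemon, 71 x 53 x 51 mm, bystander. Origin at its underside.
- brush: Green washing-up brush lying along the front of the worktop, 269 mm long, 62 mm high, bystander. Origin at its underside.

How it is judged (in metres and radians):
On the way, in this order (a step that is already met when the one before it is completed fails the run):
1. the collar sits flat on the hob's glass round the spindle's bush, let go (horizontal distance between collar and seat below 0.004 m and z of collar in the frame of seat between -0.0025 and 0.0025 m and angle between collar's own z axis and vertical below 0.08 rad and contact force between the fingers and collar below 0.1 N), for 0.2 s.
2. the knob is fully home on the spindle, flat to flat (z of spindle_tip in the frame of knob above 0.0165 m and horizontal distance between knob and spindle_tip below 0.004 m and x of knob_nose in the frame of spindle_tip above 0.015 m and y of knob_nose in the frame of spindle_tip between -0.009 and 0.009 m), for 0.1 s.
At the end, for the whole second after the job is handed in: Collar flat on the glass (2.5 mm, tilt 0.08 rad), within 4 mm of the valve axis. Knob within 2.5 mm of fully home, 4 mm of the axis, nose 9 mm of the flat's side, tilt 0.12 rad, clear of the collar, still gripped (over 2 N) and the spindle held over 3.5 of 5 mm in (all of step 2 and horizontal distance between collar and seat below 0.004 m and z of collar in the frame of seat between -0.0025 and 0.0025 m and angle between collar's own z axis and vertical below 0.08 rad and angle between knob's own z axis and vertical below 0.12 rad and value of joint spindle above 0.0035 m and contact force between the fingers and knob above 2 N and contact force between knob and collar below 0.1 N); the arm keeps its last pose, push and grip.
It fails at once if a bystander (mug, egg timer, teaspoon, lemon or brush) is moved by more than 30 mm (distance of any of mug, egg_timer, teaspoon, lemon, brush from where it was at the start of the episode above 0.03 m).
It also fails if it takes over 61 s, if anything falls off the work surface, if the arm or the gripper's body presses on something with over 40 N, if the wrist force passes 120 N, or if a joint passes its speed limit or range.

### The arm

A 6-joint arm with a two-finger parallel gripper is mounted at the origin on a cart in front of the work surface, level with it; the furniture and walls round the work are solid. World frame = base frame: x ahead of the robot, y to its left, z up, the work surface at z = 0. Lengths are in m, angles in degrees, forces in N, time in s.
With the tool pointing down it reaches from about 0.4 to 0.825 m from the base axis. Payload 7 kg.
Tool frame: the origin (TCP) lies on the centre line of the jaws, within the pads' length; the fingertips stand 22 mm ahead of it and the grasp point (between the pads) lies 3 mm ahead of it; z points along the fingers, y is the line along which they close (so a half turn about z gives the same grasp; the last joint's range is limited). The gripper opens to 88 mm and grips with 3 to 60 N. Pads are 19 mm wide; open, the fingers measure 130 mm over their backs; the gripper's body (78 mm by 193 mm) begins 47 mm behind the grasp point.
Start: joints at [83.715, 20.546, 0.682, 0, -70.136, -16.507], TCP at [0.261, 0.622, 0.249] pointing down, gripper open.
Joint ranges: [-176.03, 176.03], [-82.01, 121.73], [-58.28, 71.71], [-173.87, 95.51], [-174.79, -0.11], [-173.66, 173.66]. Speed limits (degrees/s): [136.94, 136.94, 172.46, 180, 180, 180].

### API

Orientations are given as [roll, pitch, yaw] about the fixed x, y, z axes, in that order (R = Rz(yaw) Ry(pitch) Rx(roll)).
In Python, from plant import get_state, cams, r gives the robot as it stands.
- The arm moves only by the tool apply_moves, never from a script. Its argument "targets" is a list of rows, each an object with "dp": the shift along the world's x, y, z in m, a list of three; "yaw": the turn about the world's z in degrees. In form: [{"dp": [x, y, z], "yaw": yaw}, ...]. A call has 1 to 20 rows; each row is the pose to reach, as a shift and turn from the pose commanded when the call began; what a row does not reach only later rows make up. A row lasts 1/12 s, in which the tool goes at most 41.7 mm and 7.16 degrees, less where a joint would pass 70% of its speed; a pose out of reach is approached as far as the arm can. A call with a gripper value outside its range is refused whole. "grip" is the gripper command: -1 is fully open, 1 is shut, values between are in proportion, set as the call begins (left out, the last holds). The fingers move at their own pace and stop on an object; "squeeze" is the grip in N (left out, the last holds). Time passes only in rows, so rows that repeat a pose let the fingers close. It gives the time, the measured TCP pose, the force, the opening and the grip force at its end, in the units of the state.
- get_state(): the state, without advancing time (a new reading comes with each control period).
- cams.capture(name): name is "scene" or "top" or "wrist"; returns a dict with "image" (384x512x3 uint8, red, green, blue), "range_z" (384x512 float32, m along the optical axis (not along the pixel's ray), 0 where there is no reading), "fx", "fy", "cx", "cy" (pixels), "R" (3x3) and "t" (3): a world point X has camera coordinates R X + t; the wrist camera has in their place "T_tool_cam" (4x4, takes a point from camera to tool coordinates, whose origin is the TCP and whose axes are the flange's). Camera axes: x right, y down, z forward; pixel columns grow to the right and rows downward; lengths in m; the calibration is good to about 2 mm. A picture is of the moment at which its call begins: read the wrist's pose just before it.
- r.close_job(): hands the job in; it is judged then, once.
The state is a dict: "time_s": time; "joints": joint angles; "qd": joint speeds; "joint_torque": joint torques, N m; "tcp_pos": TCP position; "eef_rot": TCP orientation; "contact_force": force on the tool from outside, world axes, zero at the start; "moment": the same for the moment, N m; "gripper_width": finger opening in m; "gripper_force": force on a finger pad.
Only numpy, scipy, OpenCV 4.12 (cv2) and the standard library are available. Lean on these libraries where they do the work, as an engineer would, in place of code of your own. Each camera call takes 0.05 s, during which the arm holds its last target. There are 200 camera calls.

## Working session

There is one attempt and no reset: what is moved stays moved. The work goes in short steps, Python scripts to look and compute and a tool call to move; the robot and the scene stay as the last step left them, time stands still between calls to the robot, and variables do not carry over. Pictures are saved under pics/ and viewed, at most 10 in all, crops included, and the job is handed in when it is done.

Besides the shell and the picture viewer there is one more tool, called after "Emit:" by a JSON object that holds its "api" and its "payload". apply_moves: Moves the arm, as the interface text tells. Its arguments: {"type":"object","properties":{"targets":{"type":"array","items":{"type":"object","properties":{"dp":{"type":"array","items":{"type":"number"}},"yaw":{"type":"number"}}}},"grip":{"type":"number"},"squeeze":{"type":"number"}},"required":["targets"]}

```bash
mkdir -p pics; ls; cat > h.py <<'E'
import numpy as np, cv2
from plant import get_state, cams, r
def cap(n):
    s=get_state(); c=cams.capture(n)
    if 'R' not in c:
        from scipy.spatial.transform import Rotation as Ro
        T=np.eye(4); T[:3,:3]=Ro.from_euler('xyz',s['eef_rot'],degrees=True).as_matrix(); T[:3,3]=s['tcp_pos']
        W=T@c['T_tool_cam']; c['R']=W[:3,:3].T; c['t']=-c['R']@W[:3,3]
    return c
def ray(c,u,v,z):
    d=c['R'].T@np.array([(u-c['cx'])/c['fx'],(v-c['cy'])/c['fy'],1]); o=-c['R'].T@c['t']
    return o+d*(z-o[2])/d[2]
def pts(c):
    v,u=np.mgrid[:384,:512]; z=c['range_z']
    p=np.stack([(u-c['cx'])/c['fx']*z,(v-c['cy'])/c['fy']*z,z],-1)
    return (p-c['t'])@c['R']
def save(c,n): cv2.imwrite(f'pics/{n}.png',c['image'][...,::-1])
E
python3 - <<'E'
from h import *
print(get_state())
for n in ['scene','top']:
    c=cap(n); save(c,n); print(n,-c['R'].T@c['t'],c['fx'])
a=cv2.imread('pics/top.png'); cv2.imwrite('pics/top1.png',cv2.resize(a,(800,600)))
E
```

```text
pics
{'time_s': 0.0, 'joints': array([ 8.37154428e+01,  2.05917072e+01,  6.34743346e-01, -2.10274038e-02,
       -7.01361721e+01, -1.65068139e+01]), 'qd': array([ 0.02509231,  0.00531391,  0.05414727,  0.01709805,  0.02653317,
       -0.04588166]), 'joint_torque': array([ 8.32399819e-04, -5.82725751e+01,  2.93051648e+01,  6.99758291e+00,
        6.78404438e-03, -1.48048230e-04]), 'tcp_pos': array([0.26132197, 0.62187532, 0.2476241 ]), 'eef_rot': array([ 1.79905086e+02, -7.51288257e-03, -2.27985258e+01]), 'contact_force': array([ 0.02684137, -0.1762147 ,  0.36643749]), 'moment': array([-0.02825242, -0.00175535,  0.00256843]), 'gripper_force': 0.0, 'gripper_width': 0.08741826497344664}
scene [ 0.03742856 -0.69803762  0.66549732] 391.69142824918015
top [ 0.37978315 -0.07788234  1.32329756] 492.3883178126027
```

View pics/top1.png

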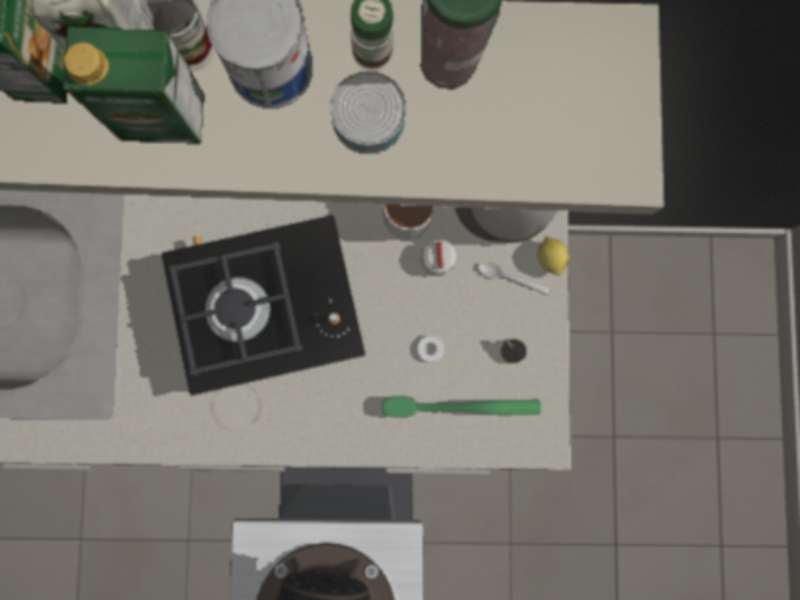

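View pics/scene.png

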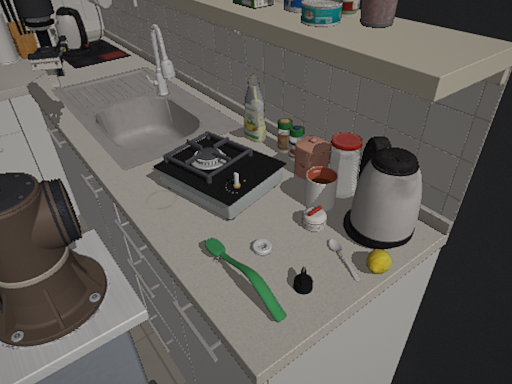

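The top view (800x600) shows the hob at around (265,305) turned slightly, the spindle at (334,318), the collar at (430,348), the knob at (513,350) and the brush in front at (460,407). An overhead shelf covers the back. Next I measure these positions.

```bash
python3 - <<'E'
from h import *
from scipy import ndimage as nd
c=cap('top'); P=pts(c); I=c['image'].astype(int); Z=P[...,2]
print('cols',c['R'])
def rep(n,m):
    l,k=nd.label(m)
    for i in range(1,k+1):
        q=l==i
        if q.sum()<25: continue
        p=P[q]; v,u=np.nonzero(q); print(n,q.sum(),'px',u.mean().round(1),v.mean().round(1),'mean',p.mean(0).round(4),'min',p.min(0).round(3),'max',p.max(0).round(3))
val=(c['range_z']>0)
v,u=np.mgrid[:384,:512]
roi=val&(v>130)&(v<290)&(u<366)&(u>230)
rep('obj',roi&(Z>0.005)&(Z<0.3))
# hob glass
g=val&(abs(Z-.075)<.012)&(u>90)&(u<240)&(v>130)&(v<260)
l,k=nd.label(g); s=nd.sum(g,l,range(1,k+1)); 
hb=val&(Z>.05)&(Z<.15)&(u>90)&(u<240)&(v>130)&(v<260)
l,k=nd.label(hb); s=nd.sum(hb,l,range(1,k+1)); hb=l==1+np.argmax(s)
ct,_=cv2.findContours(hb.astype(np.uint8),0,1); ct=max(ct,key=cv2.contourArea)
W=np.array([ray(c,*p[0],.075)[:2] for p in ct],np.float32)
print('hob rect',cv2.minAreaRect(W), 'glass z',np.median(Z[g]))
# shelf
sh=val&(v<128)&(u<420)&(Z>.2); print('shelf front x min',P[sh][:,0].min(), 'z',np.median(Z[(v>90)&(v<120)&(u<200)&val]))
sp=val&(Z>.1)&(Z<.13)&(abs(u-214)<10)&(abs(v-204)<10); rep('spin',sp)
print('spin px', [ (x,y) for y,x in np.argwhere(sp)], Z[sp].round(3))
a=c['image'][150:280,170:366,::-1]; cv2.imwrite('pics/crop.png',cv2.resize(a,None,fx=4,fy=4,interpolation=2))
E
```

```text
cols [[ 0.01479186 -0.99968577  0.02023779]
 [-0.99311414 -0.01704102 -0.11590477]
 [ 0.11621322 -0.01838399 -0.99305414]]
obj 582 px 259.8 140.5 mean [ 0.6542 -0.123   0.0574] min [ 0.629 -0.166  0.005] max [ 0.688 -0.073  0.096]
obj 1070 px 322.3 142.6 mean [ 0.6424 -0.2791  0.0985] min [ 0.624 -0.36   0.005] max [ 0.686 -0.209  0.19 ]
obj 379 px 353.3 163.6 mean [ 0.6    -0.3721  0.041 ] min [ 0.57  -0.401  0.006] max [ 0.637 -0.349  0.057]
obj 425 px 279.9 164.8 mean [ 0.5938 -0.1778  0.0385] min [ 0.566 -0.209  0.009] max [ 0.627 -0.149  0.054]
obj 33 px 332.3 179.3 mean [ 0.5615 -0.3222  0.0094] min [ 0.554 -0.337  0.005] max [ 0.568 -0.306  0.014]
obj 191 px 274.4 222.9 mean [ 0.4413 -0.1665  0.0122] min [ 0.42  -0.19   0.005] max [ 0.465 -0.144  0.018]
obj 204 px 328.3 224.3 mean [ 0.4393 -0.3079  0.0261] min [ 0.419 -0.33   0.005] max [ 0.462 -0.289  0.042]
obj 894 px 293.9 260.4 mean [ 0.3441 -0.2157  0.0409] min [ 0.325 -0.355  0.006] max [ 0.359 -0.087  0.066]
hob rect ((0.5068438053131104, 0.11028195172548294), (0.23930804431438446, 0.2891295850276947), 13.869653701782227) glass z 0.07470587651995358
shelf front x min 0.5945629511205791 z 0.4493939588548166
spin px [(np.int64(210), np.int64(202)), (np.int64(211), np.int64(202)), (np.int64(212), np.int64(202)), (np.int64(213), np.int64(202)), (np.int64(214), np.int64(202)), (np.int64(211), np.int64(203)), (np.int64(212), np.int64(203)), (np.int64(213), np.int64(203)), (np.int64(214), np.int64(203)), (np.int64(211), np.int64(204)), (np.int64(212), np.int64(204)), (np.int64(213), np.int64(204)), (np.int64(214), np.int64(204)), (np.int64(212), np.int64(205)), (np.int64(213), np.int64(205))] [0.113 0.116 0.118 0.116 0.114 0.117 0.116 0.116 0.113 0.115 0.116 0.116
 0.114 0.109 0.104]
```

View pics/crop.png

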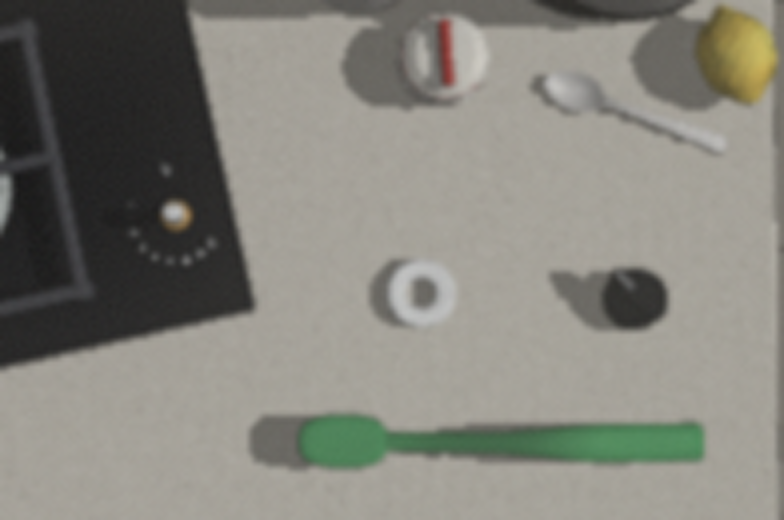

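The crop shows the spindle tip at (175,213), the tick at (165,168), the collar at (423,293), and the knob at (635,298) with its nose line pointing up-left. The hob's size fits at a yaw of 13.9°.

```bash
python3 - <<'E'
from h import *
c=cap('scene'); P=pts(c); val=c['range_z']>0
m=val&(P[...,0]>.2)&(P[...,0]<.6)&(P[...,1]>.1)&(P[...,1]<.8)&(P[...,2]>.13); print(m.sum())
for p in P[m][::15]: print(p.round(2),end=' ')
t=cap('top'); print(ray(t,170+175/4,150+213/4,.115), ray(t,170+165/4,150+168/4,.075),'collar',ray(t,170+423/4,150+293/4,.013),'knob',ray(t,170+635/4,150+298/4,.022))
w=cap('wrist'); print(w['T_tool_cam'],w['fx'])
E
```

```text
2419
[0.22 0.62 0.46] [0.25 0.58 0.46] [0.28 0.58 0.46] [0.23 0.59 0.46] [0.26 0.58 0.46] [0.31 0.6  0.45] [0.25 0.58 0.46] [0.28 0.58 0.45] [0.23 0.59 0.46] [0.26 0.57 0.45] [0.31 0.61 0.44] [0.24 0.58 0.45] [0.28 0.58 0.45] [0.23 0.59 0.45] [0.26 0.57 0.45] [0.22 0.62 0.45] [0.25 0.58 0.45] [0.29 0.58 0.44] [0.23 0.59 0.45] [0.27 0.58 0.44] [0.22 0.61 0.44] [0.25 0.58 0.44] [0.29 0.59 0.44] [0.23 0.58 0.44] [0.27 0.57 0.44] [0.22 0.6  0.44] [0.25 0.58 0.44] [0.29 0.59 0.43] [0.24 0.59 0.44] [0.27 0.58 0.43] [0.22 0.6  0.43] [0.25 0.58 0.43] [0.29 0.59 0.43] [0.24 0.58 0.43] [0.28 0.58 0.43] [0.23 0.6  0.43] [0.26 0.58 0.43] [0.22 0.6  0.43] [0.25 0.58 0.43] [0.22 0.61 0.42] [0.25 0.58 0.42] [0.22 0.6  0.42] [0.25 0.58 0.42] [0.23 0.62 0.41] [0.26 0.59 0.41] [0.24 0.6  0.41] [0.27 0.59 0.41] [0.23 0.61 0.41] [0.27 0.59 0.41] [0.23 0.64 0.4 ] [0.26 0.59 0.41] [0.31 0.62 0.39] [0.25 0.59 0.41] [0.29 0.6  0.4 ] [0.25 0.6  0.4 ] [0.28 0.59 0.4 ] [0.24 0.6  0.4 ] [0.27 0.59 0.4 ] [0.23 0.6  0.4 ] [0.27 0.58 0.4 ] [0.23 0.61 0.4 ] [0.27 0.6  0.39] [0.23 0.62 0.39] [0.26 0.6  0.39] [0.23 0
[... 1422 characters left out ...]
0.25 0.56 0.28] [0.24 0.56 0.28] [0.23 0.56 0.28] [0.29 0.66 0.24] [0.28 0.66 0.24] [0.27 0.66 0.23] [0.25 0.57 0.26] [0.25 0.56 0.26] [0.24 0.56 0.26] [0.23 0.57 0.25] [0.25 0.57 0.25] [0.24 0.57 0.24] [0.25 0.57 0.24] [0.25 0.57 0.23] [ 0.48239449 -0.00972654  0.115     ] [ 5.14418718e-01 -4.37908202e-04  7.50000000e-02] collar [ 0.44041512 -0.16993044  0.013     ] knob [ 0.43890146 -0.30977837  0.022     ]
[[ 4.68512503e-05 -9.51570873e-01 -3.07429457e-01  8.12591620e-02]
 [ 9.99999970e-01  1.18548359e-04 -2.14540002e-04 -5.88543312e-04]
 [ 2.40595274e-04 -3.07429438e-01  9.51570850e-01 -1.35235674e-01]
 [ 0.00000000e+00  0.00000000e+00  0.00000000e+00  1.00000000e+00]] 280.90402106148656
```

Emit:
{"api": "apply_moves", "payload": {"targets": [{"dp": [0.03,-0.03,0]},{"dp": [0.06,-0.06,0]},{"dp": [0.08,-0.095,0]},{"dp": [0.1,-0.13,0]},{"dp": [0.12,-0.165,0]},{"dp": [0.135,-0.2,0]},{"dp": [0.15,-0.235,0]},{"dp": [0.165,-0.27,0]},{"dp": [0.175,-0.305,0]},{"dp": [0.185,-0.34,0]},{"dp": [0.195,-0.38,0]},{"dp": [0.2,-0.42,0]},{"dp": [0.21,-0.46,0]},{"dp": [0.215,-0.5,0]},{"dp": [0.22,-0.54,0]},{"dp": [0.22,-0.58,0]},{"dp": [0.22,-0.61,0]},{"dp": [0.22,-0.63,0]},{"dp": [0.22,-0.63,0]},{"dp": [0.22,-0.63,0]}], "grip": -1, "squeeze": 20}}

```text
$.targets[0]: bad value
```

```bash
python3 - <<'E'
from h import *
s=get_state(); print(s['tcp_pos'],s['eef_rot'],s['joints'])
c=cap('wrist'); save(c,'w1'); P=pts(c)
np.savez('w1.npz',**{k:c[k] for k in ['image','range_z','R','t','fx','fy','cx','cy']})
for p in [(.482,-.008,.115)]:
    q=c['R']@np.array(p)+c['t']; print(q[:2]/q[2]*c['fx']+[c['cx'],c['cy']])
cv2.imwrite('pics/w1b.png',cv2.resize(c['image'][...,::-1],(800,600)))
E
```

```text
[0.2614555  0.62213914 0.24823367] [ 1.79967865e+02 -2.97069088e-03 -2.27963255e+01] [ 8.37136719e+01  2.05630130e+01  6.66385719e-01 -6.68163159e-03
 -7.01350273e+01 -1.65077260e+01]
[1228.49526611 -652.82626713]
```

View pics/w1b.png

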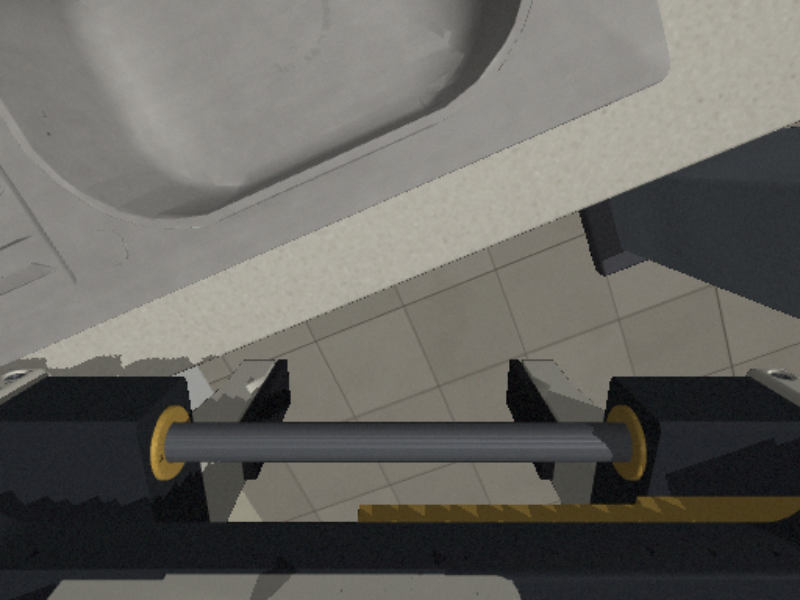

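The arm did not move, because each row needs a yaw. The view shows only the sink edge and the fingers in the lower half, so I'll stop short of the target to get it in view.

Emit:
{"api": "apply_moves", "payload": {"targets": [{"dp": [0.03,-0.03,0],"yaw": 0},{"dp": [0.06,-0.06,0],"yaw": 0},{"dp": [0.08,-0.095,0],"yaw": 0},{"dp": [0.1,-0.13,0],"yaw": 0},{"dp": [0.12,-0.165,0],"yaw": 0},{"dp": [0.135,-0.2,0],"yaw": 0},{"dp": [0.15,-0.235,0],"yaw": 0},{"dp": [0.165,-0.27,0],"yaw": 0},{"dp": [0.17,-0.305,0],"yaw": 0},{"dp": [0.17,-0.34,0],"yaw": 0},{"dp": [0.17,-0.38,0],"yaw": 0},{"dp": [0.17,-0.42,0],"yaw": 0},{"dp": [0.17,-0.46,0],"yaw": 0},{"dp": [0.17,-0.5,0],"yaw": 0},{"dp": [0.17,-0.54,0],"yaw": 0},{"dp": [0.17,-0.58,0],"yaw": 0},{"dp": [0.17,-0.605,0],"yaw": 0},{"dp": [0.17,-0.605,0],"yaw": 0},{"dp": [0.17,-0.605,0],"yaw": 0},{"dp": [0.17,-0.605,0],"yaw": 0}], "grip": -1, "squeeze": 20}}

```text
time_s: 2.02
tcp_pos: [0.4316, 0.0174, 0.2488]
eef_rot: [-180.0, -0.0, -22.8]
contact_force: [0.5, -0.5, 0.3]
gripper_width: 0.0875
gripper_force: 0.0
```

```bash
python3 - <<'E'
from h import *
s=get_state(); print(s['tcp_pos'],s['eef_rot'],s['joints'])
c=cap('wrist'); P=pts(c)
np.savez('w1.npz',**{k:c[k] for k in ['image','range_z','R','t','fx','fy','cx','cy']})
for p in [(.482,-.008,.115)]:
    q=c['R']@np.array(p)+c['t']; print(q[:2]/q[2]*c['fx']+[c['cx'],c['cy']])
cv2.imwrite('pics/w1c.png',cv2.resize(c['image'][...,::-1],(800,600)))
E
```

```text
[0.43163598 0.01736144 0.24875468] [-1.79966730e+02 -2.14653089e-02 -2.28374961e+01] [ 2.86589112e+01 -3.23222641e+00 -2.80562302e+01 -4.31421004e-03
 -6.51365970e+01  3.85054115e+01]
[259.34928884 130.78678174]
```

View pics/w1c.png

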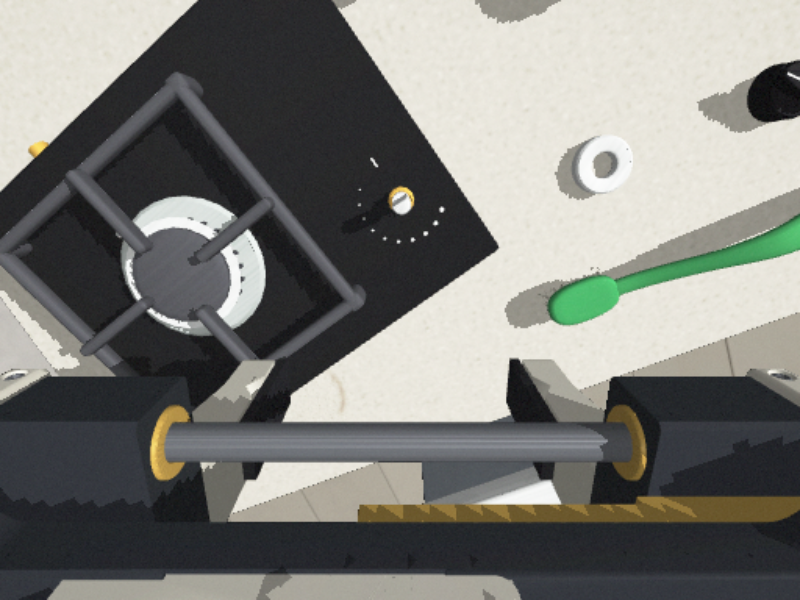

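The view shows the spindle at (401,202), the tick at (374,161), the hob's front right corner at (497,247), the collar at (603,165) and the knob at the right edge. I'll refine the measurements from this view.

```bash
cat > m.py <<'E'
from h import *
from scipy import ndimage as nd
c=dict(np.load('w1.npz')); P=pts(c); Z=P[...,2]; I=c['image'].astype(int); S=512/800
v,u=np.mgrid[:384,:512]
near=(abs(u-401*S)<22)&(abs(v-203*S)<22)
tip=near&(Z>.108)&(Z<.125); print('tip',tip.sum(),Z[tip].mean())
hv,hu=np.nonzero(tip); print('ray tip',ray(c,hu.mean(),hv.mean(),.115),'cloud',P[tip].mean(0), 'bbox',(P[tip].max(0)+P[tip].min(0))/2)
# tick
br=(I.min(-1)>140)&(abs(u-374*S)<8)&(abs(v-161*S)<8); print('tick',[ray(c,a,b,.075)[:2].round(4) for b,a in np.argwhere(br)])
# brass
hsv=cv2.cvtColor(c['image'],cv2.COLOR_RGB2HSV); bs=near&(hsv[...,1]>110)&(hsv[...,2]>90)
(ctr,sz,an)=cv2.fitEllipse(np.argwhere(bs)[:,::-1].astype(np.float32)) if bs.sum()>5 else (0,0,0)
p=P[bs]; print('brass',bs.sum(),p.min(0),p.max(0))
# glass edge lines: dark mask
d=(I.max(-1)<75)
E=[]
for v0 in range(20,140,4):   # right edge: last dark px walking right from u~
    row=I[v0].max(-1); ue=(335+(497-335)*(v0/S)/247)*S; k=np.arange(int(ue)-12,int(ue)+12); g=np.diff(row[k].astype(float)); E.append(ray(c,k[np.argmax(g)]+.5,v0,.075)[:2])
E=np.array(E,np.float32); l=cv2.fitLine(E,cv2.DIST_HUBER,0,.01,.01).ravel(); print('right edge dir deg',np.degrees(np.arctan2(l[1],l[0])),l[2:],E[[0,-1]])
F=[]
for u0 in range(205,312,4):
    ve=(247+(497-u0/S)*(143/207))*S; k=np.arange(int(ve)-12,int(ve)+12); g=np.diff(I[k,u0].max(-1).astype(float)); F.append(ray(c,u0,k[np.argmax(g)]+.5,.075)[:2])
F=np.array(F,np.float32); f=cv2.fitLine(F,cv2.DIST_HUBER,0,.01,.01).ravel(); print('front edge dir',np.degrees(np.arctan2(f[1],f[0])),f[2:])
th=np.radians(np.degrees(np.arctan2(l[1],l[0]))%180)
A=np.array([[l[0],-f[0]],[l[1],-f[1]]]); a=np.linalg.solve(A,f[2:]-l[2:]); K=l[2:]+a[0]*l[:2]; print('corner',K)
# corner hob coords (-.12,-.145); spindle at (-.05,-.108): +(.07,.037)
R=np.array([[np.cos(th),-np.sin(th)],[np.sin(th),np.cos(th)]]); print('spindle from corner',K+R@[.07,.037],'yaw',np.degrees(th))
# collar
cm=(abs(u-603*S)<26)&(abs(v-165*S)<26)&(Z>.009)&(Z<.018)
ct,_=cv2.findContours(cm.astype(np.uint8),0,1); ct=max(ct,key=cv2.contourArea)
W=np.array([ray(c,*q[0],.013)[:2] for q in ct],np.float32); print('collar',cv2.minEnclosingCircle(W), cv2.fitEllipse(W), 'z',np.median(Z[cm]))
E
python3 m.py
```

```text
tip 100 0.11368941011640638
ray tip [ 0.48202371 -0.00589484  0.115     ] cloud [ 0.48189897 -0.0058533   0.11368941] bbox [ 0.48169444 -0.0055619   0.11233995]
tick [array([0.5156, 0.0027]), array([0.5152, 0.0017]), array([0.5147, 0.0031]), array([0.5143, 0.0021]), array([0.5139, 0.0012]), array([0.5133, 0.0025]), array([0.5129, 0.0016]), array([0.512, 0.002]), array([0.5116, 0.001 ]), array([0.5111, 0.0024]), array([0.5107, 0.0014]), array([5.103e-01, 4.000e-04]), array([0.5098, 0.0018]), array([0.5094, 0.0008])]
brass 79 [ 0.47594229 -0.01447557  0.07317558] [0.49152104 0.0027625  0.08201811]
right edge dir deg 13.787533 [ 0.53412694 -0.03055119] [[ 0.58767533 -0.01719149]
 [ 0.454221   -0.05014683]]
front edge dir -76.09936 [0.4039187  0.02768965]
corner [ 0.42496228 -0.05733941]
spindle from corner [ 0.48412739 -0.00472297] yaw 13.787532
collar ((0.43986061215400696, -0.16484497487545013), 0.023160867393016815) ((0.4399389624595642, -0.16498489677906036), (0.04437461867928505, 0.04509434103965759), 169.16944885253906) z 0.011855252720483845
```

Emit:
{"api": "apply_moves", "payload": {"targets": [{"dp": [-0.01,-0.035,0],"yaw": 0},{"dp": [-0.02,-0.07,0],"yaw": 0},{"dp": [-0.03,-0.105,-0.02],"yaw": 0},{"dp": [-0.04,-0.14,-0.045],"yaw": 0},{"dp": [-0.043,-0.159,-0.075],"yaw": 0},{"dp": [-0.043,-0.159,-0.075],"yaw": 0},{"dp": [-0.043,-0.159,-0.075],"yaw": 0},{"dp": [-0.043,-0.159,-0.075],"yaw": 0}]}}

```text
time_s: 2.73
tcp_pos: [0.3896, -0.1411, 0.1742]
eef_rot: [180.0, -0.0, -22.7]
contact_force: [-0.3, 1.1, 0.3]
gripper_width: 0.0879
gripper_force: 0.0
```

```bash
python3 - <<'E'
from h import *
s=get_state(); print(s['tcp_pos'],s['eef_rot'])
c=cap('wrist'); save(c,'w2'); P=pts(c);Z=P[...,2]; v,u=np.mgrid[:384,:512]
q=c['R']@np.array([.44,-.165,.013])+c['t']; q=q[:2]/q[2]*c['fx']+[c['cx'],c['cy']]; print(q)
cm=(abs(u-q[0])<50)&(abs(v-q[1])<50)&(Z>.009)&(Z<.018)
ct,_=cv2.findContours(cm.astype(np.uint8),0,1); ct=max(ct,key=cv2.contourArea)
W=np.array([ray(c,*p[0],.013)[:2] for p in ct],np.float32); print('collar',cv2.minEnclosingCircle(W), cv2.fitEllipse(W), np.median(Z[cm]))
# knob
k=(Z>.006)&(Z<.05)&(P[...,1]<-.26)&(P[...,0]>.4)&(P[...,0]<.5)&(P[...,1]>-.36); print('knob',k.sum(),P[k].min(0) if k.any() else '')
cv2.imwrite('pics/w2b.png',cv2.resize(c['image'][...,::-1],(640,480)))
E
```

```text
[ 0.38955392 -0.14107006  0.1741561 ] [ 1.79988774e+02 -3.22581156e-02 -2.27359397e+01]
[257.60253201 128.78333098]
collar ((0.4395214319229126, -0.1664029061794281), 0.022838855162262917) ((0.4395429193973541, -0.16641192138195038), (0.04444779455661774, 0.04469040036201477), 70.93765258789062) 0.011862512434468023
knob 1844 [ 0.41767945 -0.3299488   0.00600154]
```

View pics/w2b.png

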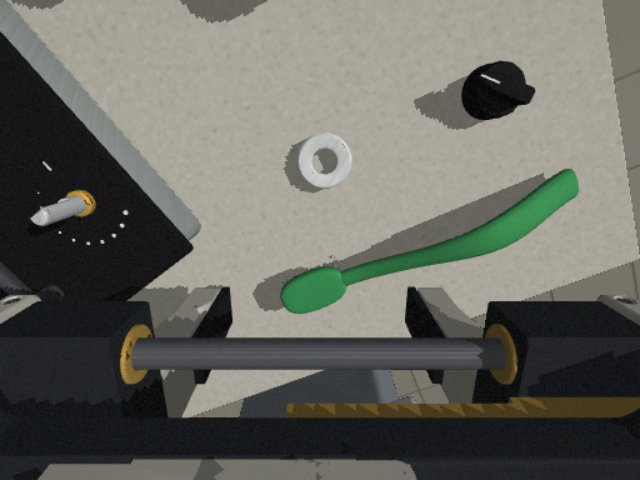

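The collar is at (325,160), clear of the brush. The spindle and bush are at (70,205) and the knob is at (497,90). Now the pick.

Emit:
{"api": "apply_moves", "payload": {"targets": [{"dp": [0.03,-0.014,-0.01],"yaw": 0},{"dp": [0.0515,-0.0245,-0.04],"yaw": 0},{"dp": [0.0515,-0.0245,-0.08],"yaw": 0},{"dp": [0.0515,-0.0245,-0.115],"yaw": 0},{"dp": [0.0515,-0.0245,-0.135],"yaw": 0},{"dp": [0.0515,-0.0245,-0.145],"yaw": 0},{"dp": [0.0515,-0.0245,-0.149],"yaw": 0},{"dp": [0.0515,-0.0245,-0.149],"yaw": 0},{"dp": [0.0515,-0.0245,-0.149],"yaw": 0}]}}

```text
time_s: 3.53
tcp_pos: [0.4415, -0.1655, 0.0256]
eef_rot: [-180.0, -0.1, -22.7]
contact_force: [0.2, -0.7, 0.1]
gripper_width: 0.0878
gripper_force: 0.0
```

Emit:
{"api": "apply_moves", "payload": {"targets": [{"dp": [0,0,0],"yaw": 0},{"dp": [0,0,0],"yaw": 0},{"dp": [0,0,0],"yaw": 0},{"dp": [0,0,0],"yaw": 0},{"dp": [0,0,0],"yaw": 0},{"dp": [0,0,0],"yaw": 0},{"dp": [0,0,0],"yaw": 0},{"dp": [0,0,0],"yaw": 0}], "grip": 1, "squeeze": 15}}

```text
time_s: 4.2
tcp_pos: [0.44, -0.1663, 0.0246]
eef_rot: [180.0, -0.0, -22.8]
contact_force: [-0.2, -0.4, 1.7]
gripper_width: 0.045
gripper_force: 15.0
```

Emit:
{"api": "apply_moves", "payload": {"targets": [{"dp": [0,0,0.035],"yaw": 0},{"dp": [0,0,0.07],"yaw": -5},{"dp": [0,0,0.105],"yaw": -12},{"dp": [0,0,0.145],"yaw": -19},{"dp": [0.005,0.03,0.145],"yaw": -26},{"dp": [0.01,0.06,0.145],"yaw": -33},{"dp": [0.015,0.095,0.145],"yaw": -40},{"dp": [0.02,0.13,0.145],"yaw": -47},{"dp": [0.025,0.165,0.145],"yaw": -53.4},{"dp": [0.03,0.2,0.145],"yaw": -53.4},{"dp": [0.03,0.22,0.145],"yaw": -53.4},{"dp": [0.03,0.22,0.145],"yaw": -53.4},{"dp": [0.03,0.22,0.145],"yaw": -53.4},{"dp": [0.03,0.22,0.145],"yaw": -53.4},{"dp": [0.03,0.22,0.145],"yaw": -53.4}]}}

```text
time_s: 5.45
tcp_pos: [0.4697, 0.053, 0.1694]
eef_rot: [180.0, -0.0, -76.2]
contact_force: [-0.7, -0.3, -1.3]
gripper_width: 0.0453
gripper_force: 15.0
```

```bash
python3 - <<'E'
from h import *
s=get_state(); print(s['tcp_pos'],s['eef_rot'],s['gripper_width'])
c=cap('wrist'); P=pts(c);Z=P[...,2]; v,u=np.mgrid[:384,:512]; I=c['image']
q=c['R']@np.array([.4833,-.0055,.115])+c['t']; q=q[:2]/q[2]*c['fx']+[c['cx'],c['cy']]; print(q)
near=(abs(u-q[0])<50)&(abs(v-q[1])<50)
tip=near&(Z>.108)&(Z<.125); hv,hu=np.nonzero(tip); print('tip',tip.sum(),ray(c,hu.mean(),hv.mean(),.115),P[tip].mean(0))
hsv=cv2.cvtColor(I,cv2.COLOR_RGB2HSV); bs=near&(hsv[...,1]>110)&(hsv[...,2]>90)
p=P[bs]; print('brass',bs.sum(),p.min(0),p.max(0))
bt=bs&(abs(Z-.081)<.004); h=cv2.convexHull(np.argwhere(bt)[:,::-1].astype(np.int32)); print(cv2.minEnclosingCircle(np.array([ray(c,*x[0],.079)[:2] for x in h],np.float32)))
cv2.imwrite('pics/w3.png',cv2.resize(I[...,::-1],(800,600)))
E
```

```text
[0.46971267 0.05301906 0.16940999] [ 1.79971982e+02 -4.39612043e-03 -7.62350952e+01] 0.04530809342183218
[253.01077022 137.00953824]
tip 191 [ 0.48165105 -0.00638857  0.115     ] [ 0.48160486 -0.00622944  0.11363853]
brass 158 [ 0.47414803 -0.02689693  0.07295785] [0.49144401 0.002686   0.30465136]
((0.48289939761161804, -0.005692888982594013), 0.008940186351537704)
```

View pics/w3.png

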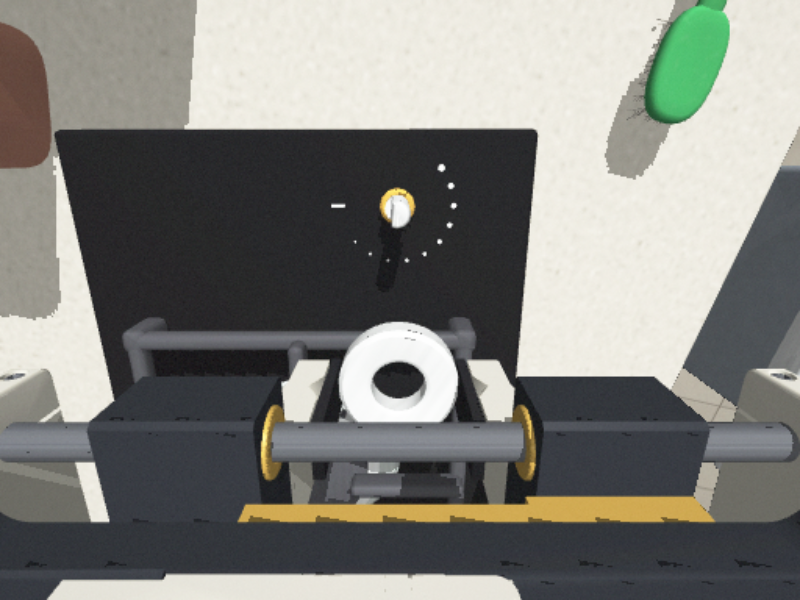

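The collar is held between the pads with its bore at (399,379) and its rim visible. The bush is at (397,206) and the tick at (338,206), so the hob's yaw is aligned. Next I measure the collar in the hand.

```bash
python3 - <<'E'
from h import *
c=cap('wrist'); P=pts(c);Z=P[...,2]; v,u=np.mgrid[:384,:512]; s=get_state()
m=(abs(Z-.158)<.004)&(c['image'].min(-1)>120)&(abs(u-255)<42)&(v>200)&(v<275)
ct,h=cv2.findContours(m.astype(np.uint8),cv2.RETR_CCOMP,1)
print(np.median(Z[m]))
for k in ct:
    if cv2.contourArea(k)<100: continue
    W=np.array([ray(c,*x[0],.158)[:2] for x in k],np.float32); print(len(k),cv2.fitEllipse(W),cv2.minEnclosingCircle(W))
print(s['tcp_pos'])
E
```

```text
0.15667056252790007
213 ((0.4690348207950592, 0.0486324280500412), (0.03949977084994316, 0.0457758754491806), 104.2515640258789) ((0.46862247586250305, 0.05043288692831993), 0.022704457864165306)
98 ((0.46844878792762756, 0.05074939876794815), (0.02054196037352085, 0.02085580676794052), 93.91609954833984) ((0.4684116840362549, 0.05096143111586571), 0.010841176845133305)
[0.46985742 0.05287624 0.16952424]
```

Emit:
{"api": "apply_moves", "payload": {"targets": [{"dp": [0.007,-0.03,0],"yaw": 0},{"dp": [0.015,-0.057,0],"yaw": 0},{"dp": [0.015,-0.057,0],"yaw": 0},{"dp": [0.015,-0.057,0],"yaw": 0},{"dp": [0.015,-0.057,0],"yaw": 0},{"dp": [0.015,-0.057,-0.01],"yaw": 0},{"dp": [0.015,-0.057,-0.02],"yaw": 0},{"dp": [0.015,-0.057,-0.03],"yaw": 0},{"dp": [0.015,-0.057,-0.04],"yaw": 0},{"dp": [0.015,-0.057,-0.05],"yaw": 0},{"dp": [0.015,-0.057,-0.06],"yaw": 0},{"dp": [0.015,-0.057,-0.06],"yaw": 0},{"dp": [0.015,-0.057,-0.06],"yaw": 0}]}}

```text
time_s: 6.63
tcp_pos: [0.4843, -0.0032, 0.1085]
eef_rot: [179.9, -0.0, -76.2]
contact_force: [-0.5, 0.3, 0.2]
gripper_width: 0.0451
gripper_force: 15.0
```

```bash
python3 - <<'E'
from h import *
s=get_state(); print(s['tcp_pos'],s['contact_force'])
c=cap('wrist'); P=pts(c);Z=P[...,2]; v,u=np.mgrid[:384,:512]
m=(abs(Z-.098)<.005)&(c['image'].min(-1)>120)&(abs(u-255)<42)&(v>200)&(v<275)
ct,h=cv2.findContours(m.astype(np.uint8),cv2.RETR_CCOMP,1)
for k in ct:
    if cv2.contourArea(k)<60: continue
    W=np.array([ray(c,*x[0],.098)[:2] for x in k],np.float32); print(len(k),cv2.fitEllipse(W))
cv2.imwrite('pics/w4.png',cv2.resize(c['image'][200:280,205:305,::-1],(800,640))[:600])
E
```

```text
[ 0.48427176 -0.00317238  0.10847419] [-0.50872604  0.32024412  0.2214115 ]
43 ((0.4825298488140106, -0.010430271737277508), (0.005889414809644222, 0.009397569112479687), 72.48025512695312)
299 ((0.483670711517334, -0.008026005700230598), (0.03797169029712677, 0.043504465371370316), 103.68941497802734)
```

View pics/w4.png

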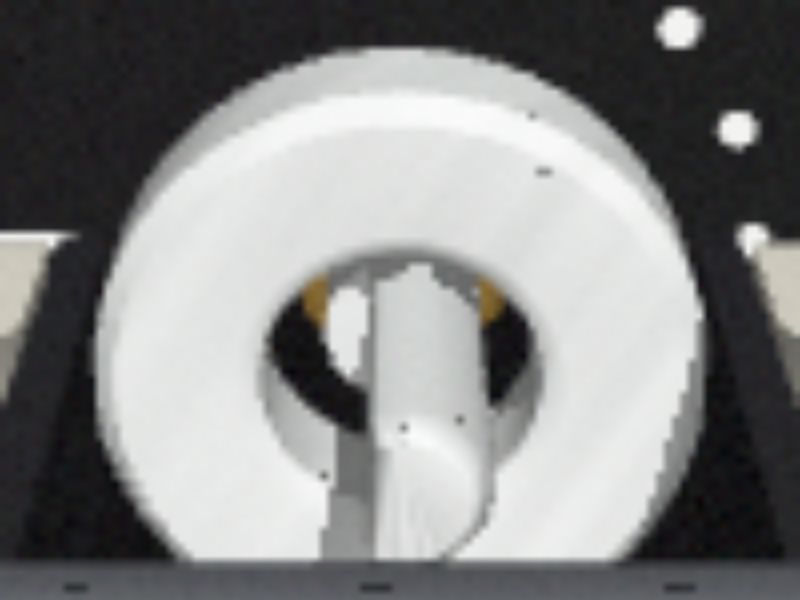

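The spindle passes through the bore at (430,400). The brass bush shows evenly on both sides, at (315,300) and (490,300), and the bore is centred on x≈402. Lowering onto the glass.

Emit:
{"api": "apply_moves", "payload": {"targets": [{"dp": [0,0,-0.002],"yaw": 0},{"dp": [0,0,-0.003],"yaw": 0},{"dp": [0,0,-0.004],"yaw": 0},{"dp": [0,0,-0.005],"yaw": 0},{"dp": [0,0,-0.006],"yaw": 0},{"dp": [0,0,-0.007],"yaw": 0},{"dp": [0,0,-0.008],"yaw": 0},{"dp": [0,0,-0.008],"yaw": 0},{"dp": [0,0,-0.008],"yaw": 0}]}}

```text
time_s: 7.43
tcp_pos: [0.4849, -0.0034, 0.1015]
eef_rot: [180.0, -0.0, -76.2]
contact_force: [0.9, -1.3, -1.6]
gripper_width: 0.0449
gripper_force: 15.0
```

Emit:
{"api": "apply_moves", "payload": {"targets": [{"dp": [0,0,-0.001],"yaw": 0},{"dp": [0,0,-0.002],"yaw": 0},{"dp": [0,0,-0.003],"yaw": 0},{"dp": [0,0,-0.003],"yaw": 0},{"dp": [0,0,-0.003],"yaw": 0}]}}

```text
time_s: 7.85
tcp_pos: [0.4849, -0.0035, 0.0995]
eef_rot: [180.0, -0.0, -76.2]
contact_force: [-4.5, -1.3, 11.8]
gripper_width: 0.0453
gripper_force: 15.0
```

The collar is seated: 11.8 N upward at the expected height. Releasing and lifting.

Emit:
{"api": "apply_moves", "payload": {"targets": [{"dp": [0,0,0],"yaw": 0},{"dp": [0,0,0],"yaw": 0},{"dp": [0,0,0],"yaw": 0},{"dp": [0,0,0.001],"yaw": 0},{"dp": [0,0,0.001],"yaw": 0},{"dp": [0,0,0.001],"yaw": 0},{"dp": [0,0,0.02],"yaw": 0},{"dp": [0,0,0.05],"yaw": 0},{"dp": [0,0,0.08],"yaw": 0},{"dp": [-0.007,0.03,0.1],"yaw": 0},{"dp": [-0.014,0.06,0.1],"yaw": 0},{"dp": [-0.014,0.06,0.1],"yaw": 0},{"dp": [-0.014,0.06,0.1],"yaw": 0},{"dp": [-0.014,0.06,0.1],"yaw": 0}], "grip": -0.6}}

```text
time_s: 9.02
tcp_pos: [0.4707, 0.0568, 0.1983]
eef_rot: [180.0, -0.0, -76.1]
contact_force: [-0.3, -0.7, 0.3]
gripper_width: 0.0698
gripper_force: 0.0
```

```bash
python3 - <<'E'
from h import *
s=get_state(); print(s['tcp_pos'],s['eef_rot'],s['gripper_width'])
c=cap('wrist'); P=pts(c);Z=P[...,2]; v,u=np.mgrid[:384,:512]
q=c['R']@np.array([.483,-.0057,.088])+c['t']; q=q[:2]/q[2]*c['fx']+[c['cx'],c['cy']]; print(q)
n=(abs(u-q[0])<45)&(abs(v-q[1])<45)
m=n&(abs(Z-.087)<.005)&(c['image'].min(-1)>110)
ct,_=cv2.findContours(m.astype(np.uint8),0,1); k=max(ct,key=cv2.contourArea)
W=np.array([ray(c,*x[0],.088)[:2] for x in k],np.float32); print('collar',cv2.fitEllipse(W),cv2.minEnclosingCircle(W))
A=np.c_[P[m][:,:2],np.ones(m.sum())]; co=np.linalg.lstsq(A,Z[m],rcond=None)[0]; print('z',np.median(Z[m]),'tilt',co[:2])
tip=n&(Z>.108)&(Z<.125); hv,hu=np.nonzero(tip); print('tip',ray(c,hu.mean(),hv.mean(),.115),Z[tip].mean())
cv2.imwrite('pics/w5.png',c['image'][...,::-1])
E
```

```text
[0.47073868 0.05677023 0.19832462] [ 1.79973438e+02 -4.92611285e-03 -7.61402578e+01] 0.06976684781423717
[256.08511991 125.18229468]
collar ((0.48332279920578003, -0.004357033409178257), (0.04453708231449127, 0.04462863877415657), 16.2661075592041) ((0.4833250641822815, -0.004254028666764498), 0.022734198719263077)
z 0.08689382697528349 tilt [ 0.00154829 -0.00014195]
tip [ 0.48159561 -0.00628942  0.115     ] 0.11369569431850118
```

The collar lies flat, with its top at 0.087 m, tilt about 0.002 and its centre within about 1.4 mm of the bush. Now over to view the knob.

Emit:
{"api": "apply_moves", "payload": {"targets": [{"dp": [0,-0.03,0],"yaw": 0},{"dp": [0,-0.065,0],"yaw": -7},{"dp": [0,-0.1,0],"yaw": -14},{"dp": [0,-0.135,0],"yaw": -21},{"dp": [0,-0.17,0],"yaw": -28},{"dp": [0.005,-0.205,0],"yaw": -35},{"dp": [0.0085,-0.24,0],"yaw": -42},{"dp": [0.0085,-0.275,-0.01],"yaw": -49},{"dp": [0.0085,-0.305,-0.02],"yaw": -56},{"dp": [0.0085,-0.3215,-0.02],"yaw": -56},{"dp": [0.0085,-0.3215,-0.02],"yaw": -56},{"dp": [0.0085,-0.3215,-0.02],"yaw": -56},{"dp": [0.0085,-0.3215,-0.02],"yaw": -56}]}}

```text
time_s: 10.15
tcp_pos: [0.4789, -0.2652, 0.178]
eef_rot: [179.9, -0.0, -132.3]
contact_force: [-0.6, -0.2, -0.9]
gripper_width: 0.0704
gripper_force: 0.0
```

```bash
python3 - <<'E'
from h import *
s=get_state(); print(s['tcp_pos'],s['eef_rot'],s['joints'])
c=cap('wrist'); P=pts(c);Z=P[...,2]; v,u=np.mgrid[:384,:512]
near=(abs(P[...,0]-.439)<.05)&(abs(P[...,1]+.309)<.05)
b=near&(abs(Z-.021)<.003); t=near&(Z>.031)&(Z<.04)
ba=near&(Z>.017)&(Z<.045)
ct,_=cv2.findContours(ba.astype(np.uint8),0,1)
print('body',b.sum(),np.median(Z[b]),'top',t.sum(),np.median(Z[t]))
k=np.array([ray(c,*p,.022)[:2] for p in np.argwhere(b)[:,::-1]],np.float32); print('body circle',cv2.minEnclosingCircle(k))
W=np.array([ray(c,*p,.036)[:2] for p in np.argwhere(t)[:,::-1]],np.float32); R=cv2.minAreaRect(W); print('bar rect',R, W.mean(0))
e,V=np.linalg.eigh(np.cov(W.T)); a=V[:,1]; print('axis',np.degrees(np.arctan2(a[1],a[0]))); 
pr=(W-np.float32([.439,-.309]))@a; w=(W-W.mean(0))@V[:,0]
for lo in np.arange(-.03,.03,.005):
    z=(pr>=lo)&(pr<lo+.005)
    if z.any(): print(round(lo,3),z.sum(),np.ptp(w[z]).round(4),w[z].mean().round(4))
cv2.imwrite('pics/w6.png',cv2.resize(c['image'][60:220,150:350,::-1],(800,640))[:600])
E
```

```text
[ 0.47892264 -0.26520317  0.17802263] [ 1.79944232e+02 -3.17722149e-02 -1.32260810e+02] [-8.46978007e+00  1.19763590e+01 -2.11315274e+01 -5.50112294e-03
 -5.69561317e+01 -3.37880429e+01]
body 739 0.02090768917167152 top 531 0.03550241691290634
body circle ((0.4373888075351715, -0.3102758526802063), 0.020128987729549408)
bar rect ((0.4400089979171753, -0.3075786232948303), (0.04367919638752937, 0.011727933771908283), 47.741085052490234) [ 0.43826932 -0.3094585 ]
axis 47.55417374733118
-0.025 9 0.0076 -0.0
-0.02 63 0.0114 -0.0
-0.015 78 0.0115 -0.0
-0.01 65 0.0115 0.0
-0.005 65 0.0116 0.0
0.0 70 0.0117 0.0003
0.005 72 0.0117 -0.0003
0.01 53 0.0098 0.0
0.015 39 0.0079 0.0
0.02 17 0.005 -0.0
```

View pics/w6.png

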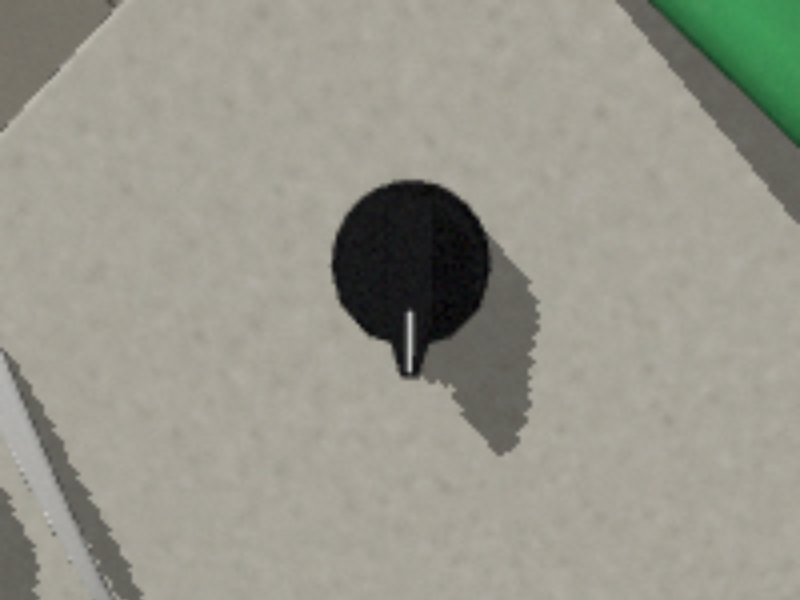

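The nose points down in this view, i.e. at +47.7° in world axes, with the tapered end and white line at (409,345). The body centre is at about (411,262). Grasping at tool yaw -132.2°, which is square to the bar.

Emit:
{"api": "apply_moves", "payload": {"targets": [{"dp": [-0.02,-0.023,0],"yaw": 0},{"dp": [-0.04,-0.046,-0.01],"yaw": 0},{"dp": [-0.04,-0.046,-0.045],"yaw": 0},{"dp": [-0.04,-0.046,-0.08],"yaw": 0},{"dp": [-0.04,-0.046,-0.11],"yaw": 0},{"dp": [-0.04,-0.046,-0.125],"yaw": 0},{"dp": [-0.04,-0.046,-0.1325],"yaw": 0},{"dp": [-0.04,-0.046,-0.1325],"yaw": 0},{"dp": [-0.04,-0.046,-0.1325],"yaw": 0},{"dp": [-0.04,-0.046,-0.1325],"yaw": 0}]}}

```text
time_s: 11.03
tcp_pos: [0.4407, -0.3108, 0.0475]
eef_rot: [-179.9, 0.1, -132.1]
contact_force: [-0.1, 0.9, -1.0]
gripper_width: 0.0698
gripper_force: 0.0
```

Emit:
{"api": "apply_moves", "payload": {"targets": [{"dp": [0,0,0],"yaw": 0},{"dp": [0,0,0],"yaw": 0},{"dp": [0,0,0],"yaw": 0},{"dp": [0,0,0],"yaw": 0},{"dp": [0,0,0],"yaw": 0},{"dp": [0,0,0],"yaw": 0},{"dp": [0,0,0],"yaw": 0},{"dp": [0,0,0],"yaw": 0},{"dp": [0,0,0],"yaw": 0},{"dp": [0,0,0],"yaw": 0}], "grip": 1, "squeeze": 35}}

```text
time_s: 11.87
tcp_pos: [0.4395, -0.3108, 0.046]
eef_rot: [180.0, -0.0, -132.2]
contact_force: [0.6, -0.6, -0.5]
gripper_width: 0.0115
gripper_force: 35.0
```

Emit:
{"api": "apply_moves", "payload": {"targets": [{"dp": [0,0,0.03],"yaw": 0},{"dp": [0,0,0.065],"yaw": 0},{"dp": [0,0,0.1],"yaw": 0},{"dp": [0,0.01,0.1335],"yaw": 0},{"dp": [0,0.045,0.1335],"yaw": -6},{"dp": [0,0.08,0.1335],"yaw": -12},{"dp": [0.005,0.115,0.1335],"yaw": -18},{"dp": [0.015,0.15,0.1335],"yaw": -24},{"dp": [0.025,0.185,0.1335],"yaw": -30},{"dp": [0.035,0.22,0.1335],"yaw": -34},{"dp": [0.045,0.255,0.1335],"yaw": -34},{"dp": [0.06,0.285,0.1335],"yaw": -34},{"dp": [0.078,0.3135,0.1335],"yaw": -34},{"dp": [0.078,0.3135,0.1335],"yaw": -34},{"dp": [0.078,0.3135,0.1335],"yaw": -34},{"dp": [0.078,0.3135,0.1335],"yaw": -34}]}}

```text
time_s: 13.2
tcp_pos: [0.517, 0.0028, 0.1791]
eef_rot: [180.0, -0.1, -166.2]
contact_force: [-0.1, -0.3, 0.5]
gripper_width: 0.0115
gripper_force: 35.0
```

```bash
python3 - <<'E'
from h import *
s=get_state(); print(s['tcp_pos'],s['eef_rot'],s['contact_force'],s['gripper_width'])
c=cap('wrist'); save(c,'w7'); np.savez('w7.npz',**{k:c[k] for k in ['image','range_z','R','t','fx','fy','cx','cy']})
cv2.imwrite('pics/w7b.png',cv2.resize(c['image'][80:290,116:396,::-1],(800,600)))
E
```

```text
[0.51700783 0.00281633 0.17913017] [ 1.79999213e+02 -6.52166019e-02 -1.66156676e+02] [-0.13559425 -0.30995126  0.4992964 ] 0.011495104989687272
```

View pics/w7b.png

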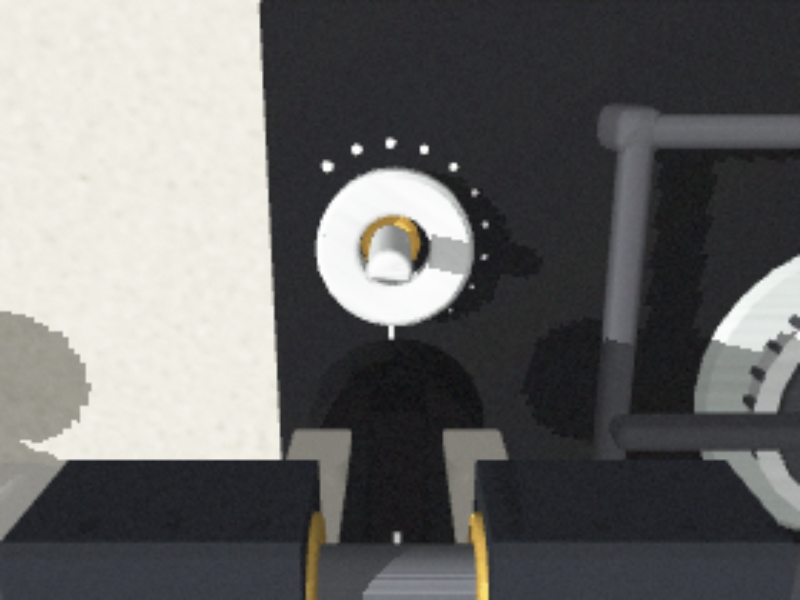

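The collar is seated round the spindle at (393,247), with the D tip at (389,265) and the tick at (391,332). The knob's body rim at (400,345) lies just behind them between the fingers. I measure the knob and spindle in this one image.

```bash
python3 - <<'E'
from h import *
c=dict(np.load('w7.npz')); P=pts(c);Z=P[...,2]; v,u=np.mgrid[:384,:512]
S=280/800; U=lambda x:116+x*S; V=lambda y:80+y*S
n=(abs(u-U(390))<35)&(abs(v-V(260))<35)
tip=n&(Z>.108)&(Z<.125); hv,hu=np.nonzero(tip); print('tip',tip.sum(),ray(c,hu.mean(),hv.mean(),.115),P[tip].mean(0),P[tip].min(0),P[tip].max(0))
m=n&(abs(Z-.087)<.004)&(c['image'].min(-1)>100); ct,_=cv2.findContours(m.astype(np.uint8),0,1); k=max(ct,key=cv2.contourArea)
print('collar',cv2.minEnclosingCircle(np.array([ray(c,*x[0],.088)[:2] for x in k],np.float32)))
w=np.radians(-166.2); ax=np.array([np.cos(w),np.sin(w)]); ay=np.array([np.cos(w-np.pi/2),np.sin(w-np.pi/2)])
T=np.array([.517,.0028])
kb=(abs(u-U(400))<40)&(v>V(325))&(v<V(550))&(Z>.12)&(Z<.18)
for lo,hi in [(.125,.15),(.15,.160),(.160,.175)]:
    q=kb&(Z>lo)&(Z<hi)
    if q.sum()<5: continue
    d=P[q][:,:2]-T; x=d@ax; y=d@ay; print(lo,q.sum(),'z',np.median(Z[q]),'toolx',x.min(),x.max(),'tooly',y.min(),y.max())
q=kb&(abs(Z-np.median(Z[kb&(Z>.148)&(Z<.160)]))<.003)
ed=[]
for uu in range(int(U(330)),int(U(475)),2):   # front rim of the body top
    r=np.argwhere(q[:,uu]).ravel()
    if len(r): p=ray(c,uu,r.min(),.155)[:2]; ed.append(p)
ed=np.array(ed); 
from scipy.optimize import least_squares
f=least_squares(lambda p:np.hypot(*(ed-p).T)-.021,T); d=f.x-T; print('body centre r=21',f.x,'tool',d@ax,d@ay,'res',abs(f.fun).max(),len(ed))
E
```

```text
tip 171 [ 0.48041024 -0.0061082   0.115     ] [ 0.48081474 -0.00602514  0.11327659] [ 0.47673901 -0.01140018  0.10805519] [4.85927176e-01 1.11199361e-04 1.15348988e-01]
collar ((0.48242199420928955, -0.004265494178980589), 0.022946448996663094)
0.125 620 z 0.14049752071400967 toolx 0.0047708701427227485 0.023802354311759217 tooly -0.01838654505547038 0.022402782464010045
0.15 715 z 0.1539580270730455 toolx 0.00949699999691403 0.022960384522957178 tooly -0.018160921879070653 0.021682442143197977
0.16 1687 z 0.168674652592836 toolx -0.009909545428169938 0.021546374342698463 tooly -0.019607133804433376 0.023651208122032703
body centre r=21 [0.51417466 0.00422724] tool 0.0024033341827000066 0.002059983049490614 res 0.000809681025591924 26
```

Emit:
{"api": "apply_moves", "payload": {"targets": [{"dp": [-0.016,-0.005,0],"yaw": 0},{"dp": [-0.0318,-0.01,0],"yaw": 0},{"dp": [-0.0318,-0.01,0],"yaw": 0},{"dp": [-0.0318,-0.01,-0.004],"yaw": 0},{"dp": [-0.0318,-0.01,-0.008],"yaw": 0},{"dp": [-0.0318,-0.01,-0.012],"yaw": 0},{"dp": [-0.0318,-0.01,-0.016],"yaw": 0},{"dp": [-0.0318,-0.01,-0.019],"yaw": 0},{"dp": [-0.0318,-0.01,-0.021],"yaw": 0},{"dp": [-0.0318,-0.01,-0.023],"yaw": 0},{"dp": [-0.0318,-0.01,-0.023],"yaw": 0},{"dp": [-0.0318,-0.01,-0.023],"yaw": 0}]}}

```text
time_s: 14.25
tcp_pos: [0.4858, -0.0072, 0.1565]
eef_rot: [-180.0, -0.0, -166.2]
contact_force: [0.5, 0.1, -0.3]
gripper_width: 0.0118
gripper_force: 35.0
```

The mouth is 4.5 mm below the tip with no side force, so the flats have met. Pushing home.

Emit:
{"api": "apply_moves", "payload": {"targets": [{"dp": [0,0,-0.002],"yaw": 0},{"dp": [0,0,-0.004],"yaw": 0},{"dp": [0,0,-0.006],"yaw": 0},{"dp": [0,0,-0.008],"yaw": 0},{"dp": [0,0,-0.01],"yaw": 0},{"dp": [0,0,-0.012],"yaw": 0},{"dp": [0,0,-0.013],"yaw": 0},{"dp": [0,0,-0.014],"yaw": 0},{"dp": [0,0,-0.015],"yaw": 0},{"dp": [0,0,-0.015],"yaw": 0},{"dp": [0,0,-0.015],"yaw": 0}]}}

```text
time_s: 15.17
tcp_pos: [0.4857, -0.0073, 0.1418]
eef_rot: [-180.0, 0.0, -166.2]
contact_force: [-0.8, -1.2, 2.8]
gripper_width: 0.0117
gripper_force: 35.0
```

It is home: 2.8 N at the expected height. Pressing in the spring.

Emit:
{"api": "apply_moves", "payload": {"targets": [{"dp": [0,0,-0.001],"yaw": 0},{"dp": [0,0,-0.002],"yaw": 0},{"dp": [0,0,-0.003],"yaw": 0},{"dp": [0,0,-0.004],"yaw": 0},{"dp": [0,0,-0.005],"yaw": 0},{"dp": [0,0,-0.006],"yaw": 0},{"dp": [0,0,-0.0065],"yaw": 0},{"dp": [0,0,-0.0065],"yaw": 0},{"dp": [0,0,-0.0065],"yaw": 0},{"dp": [0,0,-0.0065],"yaw": 0}]}}

```text
time_s: 16.0
tcp_pos: [0.486, -0.0073, 0.1366]
eef_rot: [-180.0, 0.1, -166.2]
contact_force: [-7.5, 1.5, 19.9]
gripper_width: 0.0119
gripper_force: 35.0
```

```bash
python3 - <<'E'
from h import *
s=get_state(); print(s['tcp_pos'],s['contact_force'],s['moment'],s['gripper_force'])
c=cap('wrist'); P=pts(c);Z=P[...,2]; v,u=np.mgrid[:384,:512]
m=(abs(Z-.087)<.004)&(c['image'].min(-1)>100)&(abs(P[...,0]-.483)<.03)&(abs(P[...,1]+.005)<.03); print('collar vis',m.sum(),Z[m].mean(),P[m].min(0),P[m].max(0))
E
```

```text
[ 0.48595205 -0.00726037  0.13655637] [-7.4746283   1.50636686 19.91889207] [ 0.54105648  2.77719441 -0.05565607] 35.00724799465388
collar vis 355 0.08619100204761387 [ 0.45976078 -0.02672641  0.0830864 ] [0.48161695 0.01844857 0.09080138]
```

```bash
python3 -c "
from h import *
print(r.close_job())"
```

```text
the job is handed in; nothing more can be done
None
```

I handed the job in at about 16 s. By my measurements the collar is flat round the bush and the knob is fully home, flat to flat. The knob is still gripped at 35 N and pressed to the spindle's stop with about 20 N; the hand-in gave no verdict.

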